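# Bring the third cuvette into the beam and take its reading

## Task

The cell compartment of the spectrophotometer is shut, so the third cuvette has to be found by feel: push the black knob of the pulled-out cell-changer rod gently inwards with a fingertip, never gripping it, count the clicks and stop in the third one without running on into the fourth. Only then press the green key all the way down and let it come up again, to take the reading. Do not press the white key, and leave the loose things around the instrument where they are.

Things in the scene. Friction and masses are not known exactly. Their poses are not given: they have to be found in the camera images.
- spectro: Spectrophotometer, cream, 370 mm wide, 290 deep, fixed to the bench. Origin: centre of its footprint, on the bench; +x front to rear, +y to its left, z up. Sloping key deck: x -145 to -45 mm, 68 mm high at the front, 83 at the back. Behind it: optics housing y -20 to 185, 165 mm high, with display; cell compartment y -185 to -20, dark shut lid, top at 129 mm.
- rod_guide (a point): Where the cell-changer rod comes out of the right side wall: steel collar 22 mm across, standing 12 mm out of the wall. This point lies in the wall's face, on the rod's axis, 85 mm above the bench (at 0, -185 mm in the instrument's frame). Axes as the instrument's; the rod slides level along its y.
- cell_rod (a joint): Rod pushed in, m: 0 pulled fully out, 0.075 end stop; grows along the instrument's +y. Starts at 0 to 0.011, in free travel (0.5 N of drag, up to 0.0125). Then a sprung roller rides over scallops: crests 0.020, 0.035, 0.050, 0.065; clicks 1 to 4 at 0.0275, 0.0425, 0.0575, 0.0725. Push about 6 N as each climb begins, fading to the crest; then the rod snaps ahead into the click and is held.
- rod_knob_end (a point): Centre of the outer end face of the black knob, the face to push towards +y. Knob 30 mm across (flat of this face 24 mm), 18 mm long, on an 8 mm steel rod; axis level, 85 mm above the bench. Moves with the rod: 140 mm out from the right wall when fully out, 82.5 mm in the third click. Axes as the instrument's. More than 20 N on the knob is forcing or gripping it.
- read_key (a joint): Travel of the green key in m: 0 = up, 0.005 = fully down; it springs back. About 1.2 N to start it, 4 N to hold it fully down.
- read_key_top (a point): Centre of the top of the green key, which takes the reading: round, 22 mm across, standing 9 mm out of a black collar 38 mm across, about 87 mm above the bench on the right of the key deck (-103, -85 mm from the instrument's origin). It goes down square to the deck, which slopes 0.15 rad, rising to the rear.
- zero_key (a joint): Travel of the white key in m, same make as the green one. It would zero the instrument: not to be pressed.
- zero_key_top (a point): Centre of the top of the white key, 22 mm across, in the same row, 85 mm to the left of the green one.
- vial: Amber glass vial with black cap, 27 mm in diameter, 62 mm tall, loose on the bench a little farther out than the knob. Origin: centre of its underside.
- cuvette_stand: White block 36 x 108 x 26 mm holding four filled cuvettes, 51 mm tall in all, loose on the bench in front of the rod's line. Origin: centre of its underside; long side along its y.
- solvent_bottle: White solvent bottle with dark red band and black cap, 84 mm in diameter, 196 mm tall, loose on the bench to the left of the instrument. Origin: centre of its underside.
- tube_rack: Blue rack 75 x 115 x 28 mm with sample tubes, 54 mm tall in all, loose to the left of the instrument. Origin: centre of its underside.
- weigh_dish: White weighing dish 85 x 85 x 18 mm with two dark stir bars, loose behind the rod's line. Origin: centre of its underside.
- marker: Black marker pen with blue cap, 14 x 138 mm, 14 mm high, lying loose in front of the instrument. Origin: on the bench, near its middle; it lies along its y.
- cuvette_box: White and red carton 65 x 105 x 32 mm, lying loose on top of the optics housing (its top is 197 mm above the bench). Origin: centre of its underside.

How it is judged:
On the way, in this order (a step that is already met when the one before it is completed fails the run):
1. the rod rests in its third click, with the green key still up (value of joint cell_rod between 0.0545 and 0.0605 m and value of joint read_key below 0.0015 m), for 0.3 s.
2. the green key is pressed down with the rod in its third click (value of joint cell_rod between 0.0545 and 0.0605 m and value of joint read_key above 0.0035 m), for 0.05 s.
At the end, for the whole second after the job is handed in: The rod rests in its third click (0.0575 m, within 3 mm), the green key has been pressed at least 3.5 mm after that and is up again (within 1 mm), the white key is up, and every loose thing is at rest within 20 mm of where it was (value of joint cell_rod between 0.0545 and 0.0605 m and velocity of joint cell_rod between -0.003 and 0.003 m/s and value of joint each of read_key, zero_key below 0.001 m and distance of each of vial, cuvette_stand, solvent_bottle, tube_rack, weigh_dish, marker, cuvette_box from where it was at the start of the episode below 0.02 m and linear speed of each of vial, cuvette_stand, solvent_bottle, tube_rack, weigh_dish, marker, cuvette_box below 0.02 m/s); the robot touches nothing.
It fails at once if the rod is pushed past its third click, over the next crest (value of joint cell_rod above 0.0655 m).
It fails at once if the knob is forced or gripped (more than 20 N) (contact force between the fingers and cell_rod above 20 N).
It fails at once if the green key is pressed while the rod is not in its third click (value of joint read_key above 0.002 m and not (value of joint cell_rod between 0.0545 and 0.0605 m)).
It fails at once if the white key is pressed (value of joint zero_key above 0.002 m).
It fails at once if a loose thing is pushed, lifted or tipped (distance of any of vial, cuvette_stand, solvent_bottle, tube_rack, weigh_dish, marker, cuvette_box from where it was at the start of the episode above 0.02 m).
It also fails if it takes over 72 s, if anything falls off the work surface, if the arm or the gripper's body presses on something with over 40 N, if the wrist force passes 120 N, or if a joint passes its speed limit or range.

## Robot

A 6-joint arm with a two-finger parallel gripper is mounted at the origin on the work surface. World frame = base frame: x ahead of the robot, y to its left, z up, the work surface at z = 0. Lengths are in m, angles in rad, forces in N, time in s.
With the tool pointing down it reaches from about 0.3 to 0.95 m from the base axis. Payload 3.1 kg.
Tool frame: the origin (TCP) lies at the very end of the fingers, on their centre line; the grasp point (between the pads) lies behind it (r.pinch_z is the z of the grasp point in the tool frame, in m); z points along the fingers, y is the direction in which the jaws open and shut (so a half turn about z gives the same grasp; the last joint's range is limited). The gripper opens to 85 mm and grips with 20 to 120 N. Pads are 22 mm wide; open, the fingers measure 114 mm over their backs; the gripper's body (76 mm by 85 mm) begins 54 mm behind the grasp point. The pads swing forward as they close: fully open they stand 13 mm farther back than shut.
Start: joints at [-1.176, 0.308, 1.634, -0, 1.2, -0.07], TCP at [0.28, -0.559, 0.199] pointing down, gripper open.
Joint ranges: [-3.06, 3.06], [-0.79, 1.96], [0.05, 2.63], [-1.19, 4.34], [0.05, 2.64], [-2.94, 2.94]. Speed limits (rad/s): [2.79, 2.79, 3.14, 3.14, 3.14, 3.14].

## Interface

Orientations are given as a 3x3 rotation matrix whose columns are the frame's x, y, z axes.
In Python, from cell import readout, optics, order, search_frame, r gives the robot as it stands.
- The arm moves only by the tool arm_command, never from a script. Its argument "targets" is a list of rows, each a list of 3 entries, a list of its own where there are three numbers: the shift along the tool's x, y, z in mm, then the turn, a rotation vector about the tool's x, y, z in rad, then the finger opening in mm, from 0 to 85.4. A call has 1 to 8 rows; each row is the pose to reach, as a shift and turn from the pose commanded when the call began, along the tool's axes at that moment; what a row does not reach only later rows make up. A row lasts 1/12 s, in which the tool goes at most 41.7 mm and 7.16 degrees, less where a joint would pass 70% of its speed; a pose out of reach is approached as far as the arm can. A call with a gripper value outside its range is refused whole. The fingers move at their own pace and stop on an object; "force" is the grip in N (left out, the last holds). Time passes only in rows, so rows that repeat a pose let the fingers close. It gives the time, the measured TCP pose, the force and the opening at its end, in the units of the state.
- readout.state(): the state, without advancing time (a new reading comes with each control period).
- optics.grab_frame(name): name is "scene" or "top"; returns a dict with "pixels" (420x560x3 uint8, red, green, blue), "fx", "fy", "cx", "cy" (pixels), "extrinsics" (4x4, takes a point from camera to world coordinates). Camera axes: x right, y up, looking along -z (the intrinsics and any distortion apply to the point x, -y, -z); pixel columns grow to the right and rows downward; lengths in m; the calibration is good to about 2 mm. A picture is of the moment at which its call begins. There is no depth.
- order.close_job(): hands the job in, once; it reports no verdict.
Trained networks look in the newest picture that a camera, given by its name, has taken for a name from the list of things; names that differ only in an ending like _2 or _b are one class to them, and where a whole thing is asked for, a point or a joint stands for the part that bears it (a point fixed in the world has none). Each returns a list of dicts, best first, with "confidence" (0 to 1); they miss things now and then, are a little off and sometimes report something else, mostly with a low value. They report only what shows in the picture. A call takes as long as a camera call.
- search_frame(query, camera): "position" ([x, y, z] in m, in world coordinates, good to about 4 mm: the middle of the surface that is visible of it).
The state is a dict: "t": time; "qpos": joint angles; "joint_vel": joint speeds; "joint_torque": joint torques, N m; "eef_pos": TCP position; "orientation": TCP orientation; "force": force on the tool from outside, world axes, zero at the start; "moment": the same for the moment, N m; "width": opening from 0.0 (shut) to 1.0 (fully open).
Only numpy, scipy, OpenCV 4.12 (cv2) and the standard library are available. Lean on these libraries where they do the work, as an engineer would, in place of code of your own. Each camera call takes 0.05 s, during which the arm holds its last target. There are 200 camera calls.

## Working session

There is one attempt and no reset: what is moved stays moved. The work goes in short steps, Python scripts to look and compute and a tool call to move; the robot and the scene stay as the last step left them, time stands still between calls to the robot, and variables do not carry over. Pictures are saved under pics/ and viewed, about 8 in all and at most 12, crops included, and the job is handed in when it is done.

Besides the shell and the picture viewer there is one more tool, called after "Emit:" by a JSON object that holds its "name" and its "arguments", one argument or row to a line. arm_command: Moves the arm, as the interface text tells. Its arguments: {"type":"object","properties":{"targets":{"type":"array"},"force":{"type":"number"}},"required":["targets"]}

```bash
mkdir -p pics; ls
python3 - <<'E'
from cell import readout, optics, order, search_frame, r
import cv2,numpy as np
s=readout.state(); print({k:np.round(v,3).tolist() for k,v in s.items()}, r.pinch_z)
for c in ("scene","top"):
    f=optics.grab_frame(c); cv2.imwrite(f"pics/{c}0.png",f["pixels"][:,:,::-1]); print(c,f["fx"],f["fy"],f["cx"],f["cy"],np.round(f["extrinsics"],4).tolist(),[k for k in f])
    for q in ["spectro","rod_guide","rod_knob_end","read_key_top","zero_key_top","vial","cuvette_stand","weigh_dish","marker","cuvette_box"]:
        print(q,[(np.round(d["position"],4).tolist(),round(d["confidence"],2)) for d in search_frame(q,c)[:2]])
E
```

```text
pics
{'t': 0.0, 'qpos': [-1.176, 0.309, 1.635, 0.0, 1.2, -0.07], 'joint_vel': [-0.001, -0.001, -0.0, -0.001, 0.0, 0.0], 'joint_torque': [0.0, -41.525, -27.666, -0.0, 0.01, 0.0], 'eef_pos': [0.28, -0.558, 0.198], 'orientation': [[0.894, 0.448, -0.001], [0.448, -0.894, 0.002], [0.0, -0.002, -1.0]], 'force': [0.048, -0.478, 0.342], 'moment': [0.02, -0.011, 0.031], 'width': 1.002} -0.0187
scene 514.4643011339873 514.4643011339873 278.6287179660591 202.90037368225615 [[0.72, -0.4238, 0.5496, 1.2125], [0.6938, 0.4593, -0.5547, -0.5426], [-0.0173, 0.7807, 0.6247, 0.855], [0.0, 0.0, 0.0, 1.0]] ['pixels', 'fx', 'fy', 'cx', 'cy', 'extrinsics']
spectro [([0.6564, 0.0523, 0.1238], 0.78)]
rod_guide [([0.6547, 0.0488, 0.1252], 0.68)]
rod_knob_end [([0.5537, -0.1707, 0.0862], 0.57)]
read_key_top [([0.4618, 0.0311, 0.092], 0.56)]
zero_key_top [([0.4724, 0.1175, 0.0866], 0.48)]
vial [([0.6074, -0.2843, 0.0433], 0.7)]
cuvette_stand [([0.4189, -0.1862, 0.0296], 0.55)]
weigh_dish [([0.6607, -0.1566, 0.0062], 0.76)]
marker []
cuvette_box [([0.6398, 0.1862, 0.1954], 0.7)]
top 435.0414622136857 435.0414622136857 279.5929332593909 208.2767430204358 [[-0.0081, 0.9898, -0.142, 0.4431], [-0.9998, -0.0056, 0.0178, 0.1016], [0.0169, 0.1421, 0.9897, 1.1504], [0.0, 0.0, 0.0, 1.0]] ['pixels', 'fx', 'fy', 'cx', 'cy', 'extrinsics']
spectro [([0.552, 0.1062, 0.1282], 0.63)]
rod_guide [([0.5489, 0.1048, 0.1297], 0.64)]
rod_knob_end [([0.5446, -0.1686, 0.0894], 0.57)]
read_key_top [([0.4572, 0.0398, 0.0906], 0.62), ([0.5445, -0.1698, 0.0882], 0.34)]
zero_key_top [([0.6296, 0.1999, 0.1958], 0.48)]
vial [([0.597, -0.2785, 0.0459], 0.42), ([0.4647, 0.1264, 0.0829], 0.4)]
cuvette_stand [([0.415, -0.1767, 0.0241], 0.64)]
weigh_dish [([0.6612, -0.1609, 0.0013], 0.59)]
marker [([0.3783, 0.2003, 0.0098], 0.75)]
cuvette_box [([0.6277, 0.1995, 0.194], 0.86)]
```

View pics/scene0.png

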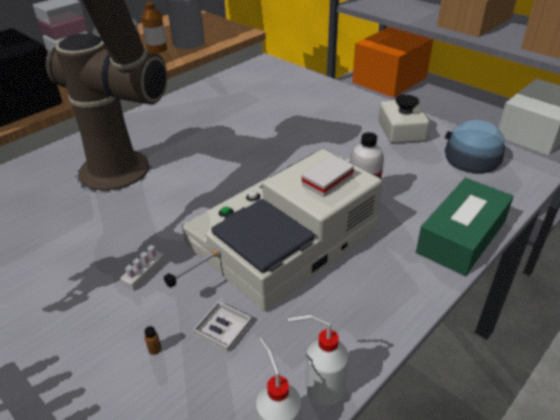

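View pics/top0.png

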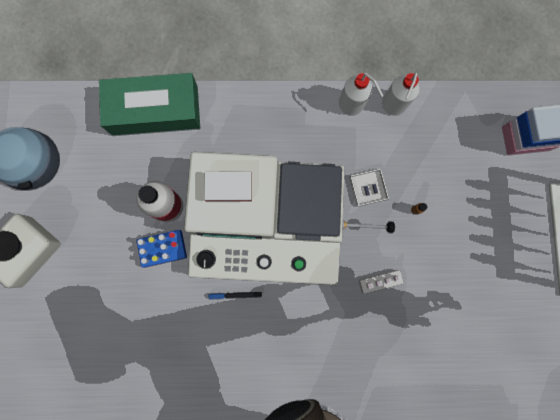

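Run:
```python
import cv2,numpy as np
s=cv2.imread("pics/scene0.png");t=cv2.imread("pics/top0.png")
up=lambda i,x,y,w,h:cv2.resize(i[y:y+h,x:x+w],None,fx=5,fy=5,interpolation=cv2.INTER_CUBIC)
a=up(t,240,205,160,66)[:, :800]          # top: x240-400,y205-271
b=up(s,150,185,120,54); c=up(s,150,239,120,54)
b=cv2.copyMakeBorder(np.hstack([up(s,205,185,60,50),up(s,150,250,100,50)]),0,0,0,0,0)
cv2.imwrite("pics/crop.png",np.vstack([a,b]))
for n,i in(("scene",s),("top",t)):
    h=cv2.cvtColor(i,cv2.COLOR_BGR2HSV)
    m=cv2.inRange(h,(50,120,40),(85,255,255))
    k,l,st,ce=cv2.connectedComponentsWithStats(m)
    print(n,[(st[j].tolist(),ce[j].round(1).tolist()) for j in range(1,k) if st[j][4]>8])
```

```text
scene [([418, 180, 93, 94, 3774], [460.9, 226.9]), ([221, 207, 9, 8, 49], [225.2, 210.6])]
top [([194, 86, 3, 9, 12], [195.2, 90.2]), ([195, 104, 3, 8, 11], [196.6, 107.9]), ([160, 117, 39, 13, 183], [181.1, 124.0]), ([104, 122, 60, 12, 265], [133.8, 127.7]), ([294, 260, 10, 9, 68], [298.4, 263.8])]
```

View pics/crop.png

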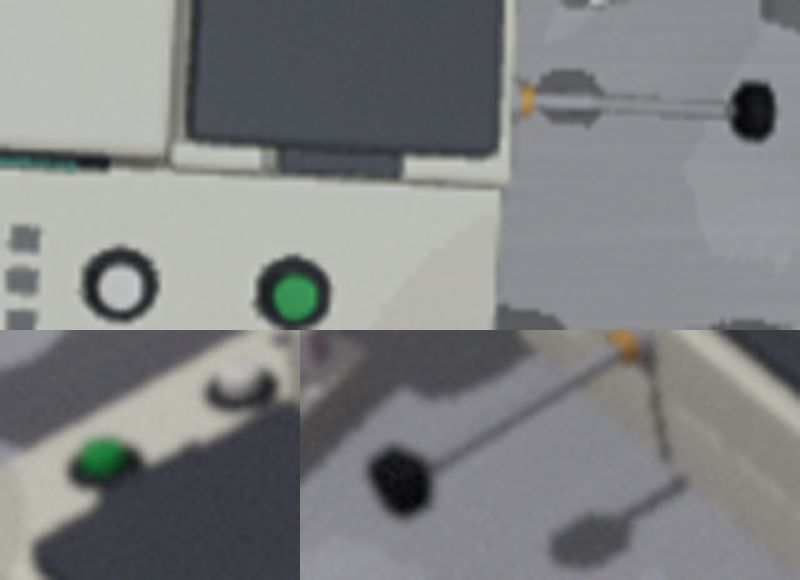

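```bash
cat > h.py <<'E'
import numpy as np
from scipy.optimize import least_squares
from cell import optics
def proj(f,P):
    E=np.array(f["extrinsics"]);p=(np.asarray(P)-E[:3,3])@E[:3,:3]
    return np.c_[f["cx"]+f["fx"]*p[:,0]/-p[:,2], f["cy"]+f["fy"]*p[:,1]/p[:,2]]
def world(v,L):
    x,y,a=v[:3];L=np.asarray(L,float);c,s=np.cos(a),np.sin(a)
    return np.c_[x+c*L[:,0]-s*L[:,1],y+s*L[:,0]+c*L[:,1],L[:,2]]
E
python3 - <<'E'
from h import *
ft,fs=optics.grab_frame("top"),optics.grab_frame("scene")
def L(q): return [(-.103,-.085,.087),(-.103,0,.087),(0,-.316+q,.085),(0,-.197,.085)]
T=np.array([(298.5,263.9),(263.7,262.0),(390,226.8),(345.4,224.4)]);S=np.array([(225.2,210.2),(252.6,194.2),(169.8,279.8),(215,252.8)])
def res(v): W=world(v,L(v[3]));return np.r_[proj(ft,W)-T,proj(fs,W)-S].ravel()
o=least_squares(res,[.56,.11,-.05,.005],loss="soft_l1");v=o.x
print(v.round(4),res(v).reshape(-1,2).round(1).tolist())
print(world(v,[(-.103,-.085,.087),(-.103,0,.087),(0,-.325+v[3],.085),(0,-.2675,.085),(0,-.185,.085)]).round(4).tolist())
for i in range(1):
  # solve with each camera alone
  for f,P in((ft,T),(fs,S)):
    g=lambda v:(proj(f,world(v,L(v[3])))-P).ravel(); print(least_squares(g,v).x.round(4))
E
```

```text
[ 0.5672  0.1167 -0.0619  0.0092] [[-0.2, -0.0], [-0.4, -0.0], [-0.2, -0.0], [0.1, -0.1], [0.0, -1.6], [0.1, -0.8], [0.2, 0.8], [-1.5, 1.6]]
[[0.4591, 0.0382, 0.087], [0.4644, 0.123, 0.087], [0.5477, -0.1985, 0.085], [0.5507, -0.1503, 0.085], [0.5558, -0.068, 0.085]]
[ 0.5669  0.1163 -0.0607  0.0091]
[ 0.5672  0.1177 -0.0617  0.0088]
```

```bash
cat >> h.py <<'E'
from scipy.spatial.transform import Rotation as Ro
from cell import readout
A=-.0615
def goal(x,y,z,tilt=0):
    X=Ro.from_euler('z',A).as_matrix()@Ro.from_euler('y',-tilt).as_matrix()
    return np.array([x,y,z]),X@np.diag([1,-1,-1.])   # tool x = instr x, y = -instr y, z down
def plan(p,Rg):
    s=readout.state();R=np.array(s["orientation"])
    print("shift mm",(R.T@(p-s["eef_pos"])*1000).round(1),"turn",Ro.from_matrix(R.T@Rg).as_rotvec().round(4),"t",s["t"],"F",np.round(s["force"],2))
E
python3 -c "
from h import *
plan(*goal(.5455,-.2335,.198))"
```

```text
shift mm [ 383.  -171.7    0.9] turn [-1.000e-04  0.000e+00  5.263e-01] t 1.2 F [ 0.    0.11 -0.74]
```

Emit:
{"name": "arm_command", "arguments": {
  "targets": [
    [[40,-18,0],[0,0,0.07],40],
    [[80,-36,0],[0,0,0.14],0],
    [[120,-54,0],[0,0,0.21],0],
    [[160,-72,0],[0,0,0.28],0],
    [[200,-90,0],[0,0,0.35],0],
    [[235,-105,0],[0,0,0.42],0],
    [[265,-118,0],[0,0,0.48],0],
    [[280,-125,0],[0,0,0.526],0]
  ],
  "force": 20
}}

```text
t: 1.87
eef_pos: [0.4772, -0.3175, 0.1992]
orientation: [[0.998, -0.061, 0.002], [-0.061, -0.998, 0.002], [0.002, -0.002, -1.0]]
force: [0.2, -1.2, 0.4]
width: 0.002
```

```bash
python3 -c "
from h import *
plan(*goal(.5455,-.2335,.198))"
```

```text
shift mm [ 63.1 -88.    1.4] turn [-0.0017 -0.0017  0.0007] t 1.8667 F [ 0.17 -1.21  0.44]
```

Emit:
{"name": "arm_command", "arguments": {
  "targets": [
    [[20,-29,0],[0,0,0],0],
    [[42,-58,0],[0,0,0],0],
    [[63,-88,0],[0,0,0],0],
    [[63,-88,30],[0,0,0],0],
    [[63,-88,65],[0,0,0],0],
    [[63,-88,100],[0,0,0],0],
    [[63,-88,129],[0,0,0],0],
    [[63,-88,129],[0,0,0],0]
  ]
}}

```text
t: 2.53
eef_pos: [0.537, -0.2342, 0.063]
orientation: [[0.998, -0.061, -0.012], [-0.061, -0.998, 0.006], [-0.013, -0.006, -1.0]]
force: [-1.2, 0.8, -0.6]
width: -0.001
```

Run:
```python
from h import *
import cv2
plan(*goal(.5457,-.2285,.070))
t=optics.grab_frame("top")["pixels"];s=optics.grab_frame("scene")["pixels"]
c=np.hstack([cv2.resize(t[190:270,320:440],None,fx=4,fy=4)[:320],cv2.resize(s[235:315,130:208],None,fx=4,fy=4)])
cv2.imwrite("pics/c2.png",c[:,:,::-1])
```

```text
shift mm [ 8.2 -6.3 -7.1] turn [-0.0057  0.0126  0.0007] t 2.5333 F [-1.18  0.76 -0.58]
```

View pics/c2.png

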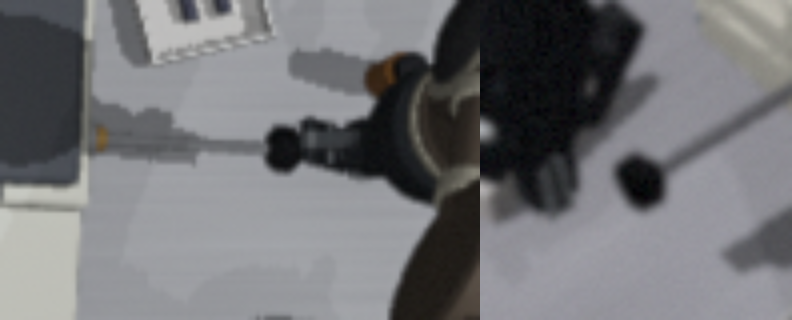

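Emit:
{"name": "arm_command", "arguments": {
  "targets": [
    [[0,0,0],[0,0,0],0],
    [[0,0,0],[0,0,0],0],
    [[0,0,0],[0,0,0],0]
  ]
}}

```text
t: 2.88
eef_pos: [0.5447, -0.2387, 0.0727]
orientation: [[0.998, -0.061, 0.004], [-0.061, -0.998, -0.002], [0.005, 0.002, -1.0]]
force: [-0.2, -0.7, -0.5]
width: 0.001
```

```bash
python3 -c "
from h import *
plan(*goal(.5457,-.2285,.070))"
```

```text
shift mm [  0.4 -10.2   2.6] turn [ 0.0021 -0.0046  0.0001] t 2.8833 F [-0.21 -0.69 -0.53]
```

Emit:
{"name": "arm_command", "arguments": {
  "targets": [
    [[0,-3,1],[0,0,0],0],
    [[0,-6,2],[0,0,0],0],
    [[0,-9,2.5],[0,0,0],0],
    [[0,-12,2.5],[0,0,0],0],
    [[0,-15,2.5],[0,0,0],0],
    [[0,-18,2.5],[0,0,0],0],
    [[0,-20,2.5],[0,0,0],0],
    [[0,-20,2.5],[0,0,0],0]
  ]
}}

```text
t: 3.55
eef_pos: [0.5438, -0.2169, 0.0673]
orientation: [[0.998, -0.061, -0.0], [-0.061, -0.998, 0.0], [-0.0, -0.0, -1.0]]
force: [0.5, 1.1, -0.0]
width: -0.001
```

Emit:
{"name": "arm_command", "arguments": {
  "targets": [
    [[0,-0.5,0],[0,0,0],0],
    [[0,-1,0],[0,0,0],0],
    [[0,-1.5,0],[0,0,0],0],
    [[0,-2,0],[0,0,0],0]
  ]
}}

```text
t: 3.88
eef_pos: [0.544, -0.2156, 0.0674]
orientation: [[0.998, -0.061, 0.0], [-0.061, -0.998, -0.0], [0.0, 0.0, -1.0]]
force: [0.5, -0.9, -0.7]
width: -0.002
```

Emit:
{"name": "arm_command", "arguments": {
  "targets": [
    [[0,-0.5,0],[0,0,0],0],
    [[0,-1,0],[0,0,0],0],
    [[0,-1.5,0],[0,0,0],0],
    [[0,-2,0],[0,0,0],0]
  ]
}}

```text
t: 4.22
eef_pos: [0.5441, -0.2135, 0.0674]
orientation: [[0.998, -0.061, -0.0], [-0.061, -0.998, 0.0], [-0.0, -0.0, -1.0]]
force: [0.1, -0.1, 0.1]
width: 0.001
```

Emit:
{"name": "arm_command", "arguments": {
  "targets": [
    [[0,-0.5,0],[0,0,0],0],
    [[0,-1,0],[0,0,0],0],
    [[0,-1.5,0],[0,0,0],0],
    [[0,-2,0],[0,0,0],0]
  ]
}}

```text
t: 4.55
eef_pos: [0.5442, -0.2115, 0.0674]
orientation: [[0.998, -0.061, -0.0], [-0.061, -0.998, -0.0], [-0.0, 0.0, -1.0]]
force: [0.3, -0.2, -0.6]
width: -0.003
```

Emit:
{"name": "arm_command", "arguments": {
  "targets": [
    [[0,-0.5,0],[0,0,0],0],
    [[0,-1,0],[0,0,0],0],
    [[0,-1.5,0],[0,0,0],0],
    [[0,-2,0],[0,0,0],0]
  ]
}}

```text
t: 4.88
eef_pos: [0.5444, -0.2095, 0.0674]
orientation: [[0.998, -0.061, -0.0], [-0.061, -0.998, 0.0], [-0.0, -0.0, -1.0]]
force: [0.4, -0.5, 0.4]
width: 0.003
```

Emit:
{"name": "arm_command", "arguments": {
  "targets": [
    [[0,-0.5,0],[0,0,0],0],
    [[0,-1,0],[0,0,0],0],
    [[0,-1.5,0],[0,0,0],0]
  ]
}}

```text
t: 5.13
eef_pos: [0.5445, -0.208, 0.0674]
orientation: [[0.998, -0.061, 0.0], [-0.061, -0.998, -0.0], [0.0, 0.0, -1.0]]
force: [0.4, -0.7, -0.5]
width: 0.001
```

Emit:
{"name": "arm_command", "arguments": {
  "targets": [
    [[0,-0.5,0],[0,0,0],0],
    [[0,-1,0],[0,0,0],0],
    [[0,-1.5,0],[0,0,0],0]
  ]
}}

```text
t: 5.38
eef_pos: [0.5445, -0.2065, 0.0674]
orientation: [[0.998, -0.061, -0.0], [-0.061, -0.998, -0.0], [-0.0, 0.0, -1.0]]
force: [-0.3, 0.2, -0.0]
width: -0.001
```

Emit:
{"name": "arm_command", "arguments": {
  "targets": [
    [[0,-0.5,0],[0,0,0],0],
    [[0,-1,0],[0,0,0],0],
    [[0,-1.5,0],[0,0,0],0]
  ]
}}

```text
t: 5.63
eef_pos: [0.5447, -0.205, 0.0674]
orientation: [[0.998, -0.061, 0.0], [-0.061, -0.998, 0.0], [0.0, -0.0, -1.0]]
force: [0.3, -0.4, 0.4]
width: 0.001
```

Emit:
{"name": "arm_command", "arguments": {
  "targets": [
    [[0,-0.5,0],[0,0,0],0],
    [[0,-1,0],[0,0,0],0],
    [[0,-1.5,0],[0,0,0],0]
  ]
}}

```text
t: 5.88
eef_pos: [0.5447, -0.2035, 0.0674]
orientation: [[0.998, -0.061, -0.0], [-0.061, -0.998, 0.0], [-0.0, -0.0, -1.0]]
force: [-0.0, -0.8, 0.4]
width: -0.001
```

Emit:
{"name": "arm_command", "arguments": {
  "targets": [
    [[0,-0.5,0],[0,0,0],0],
    [[0,-1,0],[0,0,0],0],
    [[0,-1.5,0],[0,0,0],0]
  ]
}}

```text
t: 6.13
eef_pos: [0.5449, -0.2023, 0.0675]
orientation: [[0.998, -0.061, 0.0], [-0.061, -0.998, -0.001], [0.0, 0.0, -1.0]]
force: [0.0, 0.1, 0.2]
width: 0.002
```

Emit:
{"name": "arm_command", "arguments": {
  "targets": [
    [[0,-0.5,0],[0,0,0],0],
    [[0,-1,0],[0,0,0],0],
    [[0,-1.5,0],[0,0,0],0]
  ]
}}

```text
t: 6.38
eef_pos: [0.5451, -0.2007, 0.0676]
orientation: [[0.998, -0.061, 0.0], [-0.061, -0.998, -0.0], [0.001, 0.0, -1.0]]
force: [-0.0, -0.7, 1.5]
width: 0.001
```

Emit:
{"name": "arm_command", "arguments": {
  "targets": [
    [[0,-0.5,0],[0,0,0],0],
    [[0,-1,0],[0,0,0],0]
  ]
}}

```text
t: 6.55
eef_pos: [0.5452, -0.1997, 0.0676]
orientation: [[0.998, -0.061, 0.001], [-0.061, -0.998, -0.0], [0.001, 0.0, -1.0]]
force: [-0.3, -0.3, 1.5]
width: 0.002
```

Emit:
{"name": "arm_command", "arguments": {
  "targets": [
    [[0,-0.5,0],[0,0,0],0],
    [[0,-1,0],[0,0,0],0]
  ]
}}

```text
t: 6.72
eef_pos: [0.5453, -0.1988, 0.0676]
orientation: [[0.998, -0.061, 0.001], [-0.061, -0.998, -0.0], [0.001, 0.0, -1.0]]
force: [-0.7, -1.4, 1.1]
width: 0.004
```

Emit:
{"name": "arm_command", "arguments": {
  "targets": [
    [[0,-0.5,0],[0,0,0],0],
    [[0,-1,0],[0,0,0],0]
  ]
}}

```text
t: 6.88
eef_pos: [0.5453, -0.1978, 0.0676]
orientation: [[0.998, -0.061, 0.0], [-0.061, -0.998, -0.001], [0.001, 0.0, -1.0]]
force: [-0.0, -2.0, 2.4]
width: 0.001
```

Run:
```python
from h import *
import cv2
t=optics.grab_frame("top")["pixels"];s=optics.grab_frame("scene")["pixels"]
c=np.hstack([cv2.resize(t[205:255,335:415],None,fx=5,fy=5,interpolation=2),cv2.resize(s[240:290,150:225],None,fx=5,fy=5,interpolation=2)])
cv2.imwrite("pics/c3.png",c[:,:,::-1]); print(readout.state()["force"],readout.state()["moment"])
```

```text
[-0.14727238 -2.04524503  1.89497778] [-0.21036662 -0.00044377  0.06710353]
```

View pics/c3.png

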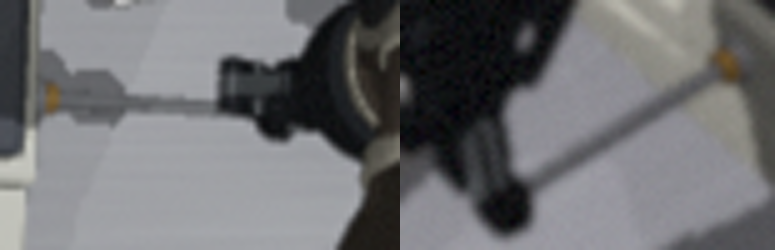

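Run:
```python
from h import *
ft,fs=optics.grab_frame("top"),optics.grab_frame("scene")
p=np.array(readout.state()["eef_pos"]);print(p)
P=np.array([p,p+[0,0,.02],p+[0,0,.04],[.5447,-.2387,.0727],[.5482,-.19,.085]])
print(proj(ft,P).round(1).tolist(),proj(fs,P).round(1).tolist())
```

```text
[ 0.54534302 -0.19765236  0.06757604]
[[391.2, 228.6], [393.4, 227.8], [395.7, 227.0], [408.2, 228.6], [390.0, 226.8]] [[167.2, 287.9], [165.7, 281.2], [164.1, 274.3], [149.8, 297.4], [169.8, 280.8]]
```

Run:
```python
from h import *
import cv2
fs=optics.grab_frame("scene");ft=optics.grab_frame("top")
s=fs["pixels"][:,:,::-1];s0=cv2.imread("pics/scene0.png");t=ft["pixels"][:,:,::-1];t0=cv2.imread("pics/top0.png")
p=np.array(readout.state()["eef_pos"])
def cr(f,i,x,y,mark):
    c=cv2.resize(i[y:y+50,x:x+66],None,fx=6,fy=6,interpolation=2)
    c=cv2.convertScaleAbs(c,alpha=2.2,beta=10)
    for q,col in mark:
        u=((proj(f,[q])[0]-[x,y]+.5)*6).astype(int); cv2.drawMarker(c,tuple(int(k) for k in u),col,0,12,1)
    return c
m=[(p,(0,0,255)),(p+[0,0,.03],(0,255,0)),(p+[0,0,.07],(255,0,0))]
g=np.vstack([np.hstack([cr(fs,s0,145,245,[]),cr(fs,s,145,245,m)]),np.hstack([cr(ft,t0,355,200,[]),cr(ft,t,355,200,m)])])
cv2.imwrite("pics/c4.png",g);print(g.shape)
```

```text
(600, 792, 3)
```

View pics/c4.png

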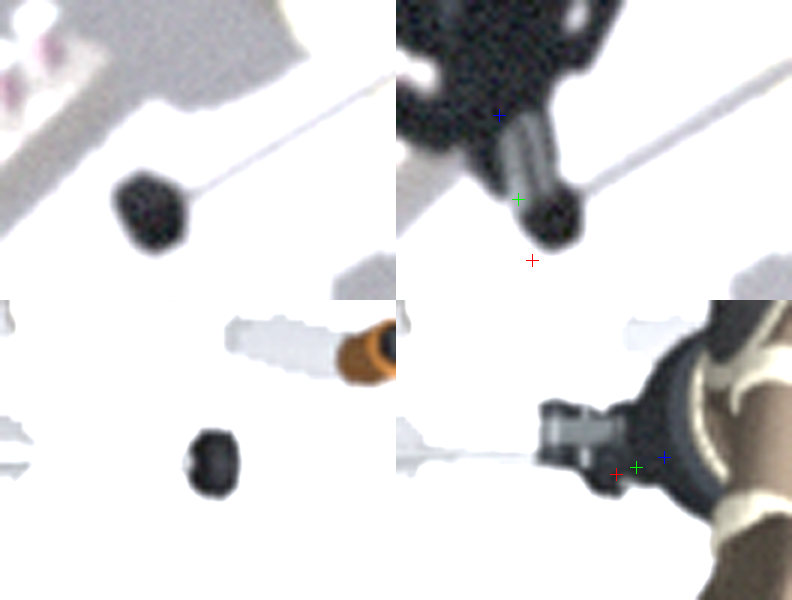

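Emit:
{"name": "arm_command", "arguments": {
  "targets": [
    [[0,2,-3],[0,0,0],0],
    [[0,6,-6],[0,0,0],0],
    [[0,12,-6],[0,0,0],0],
    [[0,19,-6],[0,0,0],0],
    [[0,26,-6],[0,0,0],0],
    [[0,33,-6],[0,0,0],0],
    [[0,38,-6],[0,0,0],0],
    [[0,40,-6],[0,0,0],0]
  ]
}}

```text
t: 7.85
eef_pos: [0.5425, -0.2386, 0.0733]
orientation: [[0.998, -0.062, -0.0], [-0.062, -0.998, -0.0], [-0.0, 0.0, -1.0]]
force: [-0.3, -1.1, 0.2]
width: -0.001
```

Emit:
{"name": "arm_command", "arguments": {
  "targets": [
    [[0,0,0],[0,0,0],0],
    [[0,0,0],[0,0,0],0],
    [[0,0,0],[0,0,0],0]
  ]
}}

```text
t: 8.1
eef_pos: [0.5425, -0.2373, 0.0732]
orientation: [[0.998, -0.061, -0.0], [-0.061, -0.998, 0.0], [-0.0, -0.0, -1.0]]
force: [0.4, -0.2, 1.0]
width: 0.001
```

Run:
```python
from h import *
import cv2
fs=optics.grab_frame("scene");ft=optics.grab_frame("top")
s=fs["pixels"][:,:,::-1];t=ft["pixels"][:,:,::-1]
p=np.array(readout.state()["eef_pos"])
def cr(f,i,x,y,mark):
    c=cv2.resize(i[y:y+75,x:x+66],None,fx=6,fy=6,interpolation=2)
    c=cv2.convertScaleAbs(c,alpha=1.5,beta=10)
    for q,col in mark:
        u=((proj(f,[q])[0]-[x,y]+.5)*6).astype(int); cv2.drawMarker(c,tuple(int(k) for k in u),col,0,12,1)
    return c
m=[(p,(0,0,255)),(p+[0,0,.03],(0,255,0)),(p+[0,0,.07],(255,0,0))]
g=np.hstack([cr(fs,s,125,235,m),cr(ft,t,365,180,m)])
cv2.imwrite("pics/c5.png",g);print(p)
for c in("scene","top"): print([(np.round(d["position"],4).tolist(),round(d["confidence"],2)) for d in search_frame("rod_knob_end",c)[:2]])
```

```text
[ 0.54263692 -0.23712563  0.07333139]Traceback (most recent call last):
  File "<stdin>", line 15, in <module>
NameError: name 'search_frame' is not defined
```

View pics/c5.png

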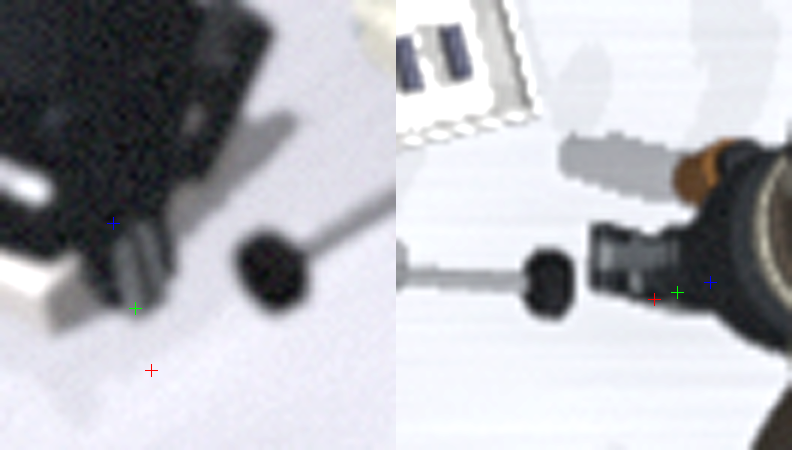

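```bash
cat >> h.py <<'E'
def ray(f,u,v,z):
    E=np.array(f["extrinsics"]);d=E[:3,:3]@[(u-f["cx"])/f["fx"],-(v-f["cy"])/f["fy"],-1]
    return E[:3,3]+d*(z-E[2,3])/d[2]
E
python3 - <<'E'
from h import *
fs=optics.grab_frame("scene");ft=optics.grab_frame("top")
for z in(.07,.08,.09,.1,.11,.13): print(z,ray(fs,148.3,286.5,z).round(4),"top L,mid,R",[ray(ft,u,223,z).round(3)[:2].tolist() for u in(397.5,405,412)])
print(readout.state()["qpos"])
E
```

```text
0.07 [ 0.5158 -0.2228  0.07  ] top L,mid,R [[0.559, -0.213], [0.559, -0.232], [0.559, -0.25]]
0.08 [ 0.5247 -0.2269  0.08  ] top L,mid,R [[0.558, -0.21], [0.558, -0.229], [0.558, -0.247]]
0.09 [ 0.5336 -0.231   0.09  ] top L,mid,R [[0.557, -0.208], [0.557, -0.226], [0.557, -0.243]]
0.1 [ 0.5425 -0.235   0.1   ] top L,mid,R [[0.556, -0.205], [0.556, -0.223], [0.556, -0.24]]
0.11 [ 0.5513 -0.2391  0.11  ] top L,mid,R [[0.555, -0.202], [0.555, -0.22], [0.555, -0.237]]
0.13 [ 0.5691 -0.2473  0.13  ] top L,mid,R [[0.553, -0.196], [0.553, -0.214], [0.552, -0.23]]
[-4.85588898e-01  3.92294375e-01  1.80078809e+00  8.31424963e-05
  9.48624016e-01  1.14598560e+00]
```

Emit:
{"name": "arm_command", "arguments": {
  "targets": [
    [[1,0,5],[0,0,0],0],
    [[2,0,10],[0,0,0],0],
    [[3,0,15],[0,0,0],0],
    [[4,0,20],[0,0,0],0],
    [[4,0,25],[0,0,0],0],
    [[4,0,29],[0,0,0],0],
    [[4,0,30],[0,0,0],0],
    [[4,0,30],[0,0,0],0]
  ]
}}

```text
t: 8.97
eef_pos: [0.5461, -0.2375, 0.0426]
orientation: [[0.998, -0.061, -0.001], [-0.061, -0.998, 0.001], [-0.001, -0.001, -1.0]]
force: [-0.4, -0.0, 1.1]
width: -0.0
```

Emit:
{"name": "arm_command", "arguments": {
  "targets": [
    [[0,-2,0],[0,0,0],0],
    [[0,-4,0],[0,0,0],0],
    [[0,-6,0],[0,0,0],0],
    [[0,-8,0],[0,0,0],0],
    [[0,-10,0],[0,0,0],0],
    [[0,-12,0],[0,0,0],0],
    [[0,-14,0],[0,0,0],0],
    [[0,-16,0],[0,0,0],0]
  ]
}}

```text
t: 9.63
eef_pos: [0.5477, -0.2215, 0.0434]
orientation: [[0.998, -0.061, 0.0], [-0.061, -0.998, -0.0], [0.0, 0.0, -1.0]]
force: [0.5, -0.5, 0.2]
width: 0.005
```

Emit:
{"name": "arm_command", "arguments": {
  "targets": [
    [[0,-0.5,0],[0,0,0],0],
    [[0,-1,0],[0,0,0],0],
    [[0,-1.5,0],[0,0,0],0],
    [[0,-2,0],[0,0,0],0]
  ]
}}

```text
t: 9.97
eef_pos: [0.5478, -0.2198, 0.0434]
orientation: [[0.998, -0.061, 0.0], [-0.061, -0.998, -0.0], [0.0, 0.0, -1.0]]
force: [0.4, -0.3, -0.6]
width: 0.001
```

Emit:
{"name": "arm_command", "arguments": {
  "targets": [
    [[0,-0.5,0],[0,0,0],0],
    [[0,-1,0],[0,0,0],0],
    [[0,-1.5,0],[0,0,0],0],
    [[0,-2,0],[0,0,0],0]
  ]
}}

```text
t: 10.3
eef_pos: [0.5479, -0.2178, 0.0434]
orientation: [[0.998, -0.061, 0.0], [-0.061, -0.998, 0.0], [0.0, -0.0, -1.0]]
force: [-0.9, 0.8, 0.6]
width: 0.0
```

Emit:
{"name": "arm_command", "arguments": {
  "targets": [
    [[0,-0.5,0],[0,0,0],0],
    [[0,-1,0],[0,0,0],0],
    [[0,-1.5,0],[0,0,0],0],
    [[0,-2,0],[0,0,0],0]
  ]
}}

```text
t: 10.63
eef_pos: [0.548, -0.2157, 0.0434]
orientation: [[0.998, -0.061, 0.0], [-0.061, -0.998, -0.0], [0.0, 0.0, -1.0]]
force: [0.4, -0.4, -0.6]
width: 0.004
```

Emit:
{"name": "arm_command", "arguments": {
  "targets": [
    [[0,-1,0],[0,0,0],0],
    [[0,-2,0],[0,0,0],0],
    [[0,-3,0],[0,0,0],0],
    [[0,-4,0],[0,0,0],0]
  ]
}}

```text
t: 10.97
eef_pos: [0.5482, -0.212, 0.0434]
orientation: [[0.998, -0.061, -0.0], [-0.061, -0.998, -0.001], [0.0, 0.001, -1.0]]
force: [-0.6, -1.8, -0.3]
width: -0.004
```

Emit:
{"name": "arm_command", "arguments": {
  "targets": [
    [[0,-0.5,0],[0,0,0],0],
    [[0,-1,0],[0,0,0],0],
    [[0,-1.5,0],[0,0,0],0]
  ]
}}

```text
t: 11.22
eef_pos: [0.5483, -0.2106, 0.0434]
orientation: [[0.998, -0.061, 0.0], [-0.061, -0.998, -0.001], [0.0, 0.001, -1.0]]
force: [-0.5, -2.9, -1.0]
width: 0.003
```

Emit:
{"name": "arm_command", "arguments": {
  "targets": [
    [[0,-0.5,0],[0,0,0],0],
    [[0,-1,0],[0,0,0],0],
    [[0,-1.5,0],[0,0,0],0]
  ]
}}

```text
t: 11.47
eef_pos: [0.5484, -0.2096, 0.0434]
orientation: [[0.998, -0.061, 0.0], [-0.061, -0.998, -0.001], [0.0, 0.001, -1.0]]
force: [-1.3, -5.0, -0.4]
width: -0.0
```

Emit:
{"name": "arm_command", "arguments": {
  "targets": [
    [[0,-0.5,0],[0,0,0],0],
    [[0,-1,0],[0,0,0],0],
    [[0,-1.5,0],[0,0,0],0]
  ]
}}

```text
t: 11.72
eef_pos: [0.5485, -0.2084, 0.0434]
orientation: [[0.998, -0.061, 0.0], [-0.061, -0.998, -0.002], [0.0, 0.002, -1.0]]
force: [-1.5, -5.9, -0.8]
width: -0.001
```

Emit:
{"name": "arm_command", "arguments": {
  "targets": [
    [[0,-0.5,0],[0,0,0],0],
    [[0,-1,0],[0,0,0],0],
    [[0,-1.5,0],[0,0,0],0]
  ]
}}

```text
t: 11.97
eef_pos: [0.5486, -0.2063, 0.0434]
orientation: [[0.998, -0.061, 0.0], [-0.061, -0.998, -0.001], [0.0, 0.001, -1.0]]
force: [-0.6, -4.1, 0.0]
width: -0.005
```

Emit:
{"name": "arm_command", "arguments": {
  "targets": [
    [[0,-0.5,0],[0,0,0],0],
    [[0,-1,0],[0,0,0],0],
    [[0,-1.5,0],[0,0,0],0]
  ]
}}

```text
t: 12.22
eef_pos: [0.5487, -0.2039, 0.0434]
orientation: [[0.998, -0.061, -0.0], [-0.061, -0.998, 0.001], [-0.0, -0.001, -1.0]]
force: [-0.9, -2.2, -0.0]
width: 0.001
```

Emit:
{"name": "arm_command", "arguments": {
  "targets": [
    [[0,-0.5,0],[0,0,0],0],
    [[0,-1,0],[0,0,0],0],
    [[0,-1.5,0],[0,0,0],0]
  ]
}}

```text
t: 12.47
eef_pos: [0.5488, -0.2021, 0.0433]
orientation: [[0.998, -0.061, -0.0], [-0.061, -0.998, 0.001], [-0.0, -0.001, -1.0]]
force: [0.1, -1.8, -0.5]
width: -0.002
```

Emit:
{"name": "arm_command", "arguments": {
  "targets": [
    [[0,-0.5,0],[0,0,0],0],
    [[0,-1,0],[0,0,0],0],
    [[0,-1.5,0],[0,0,0],0],
    [[0,-2,0],[0,0,0],0]
  ]
}}

```text
t: 12.8
eef_pos: [0.5489, -0.2003, 0.0433]
orientation: [[0.998, -0.061, -0.0], [-0.061, -0.998, 0.001], [-0.0, -0.001, -1.0]]
force: [0.2, 0.2, -0.2]
width: -0.006
```

Emit:
{"name": "arm_command", "arguments": {
  "targets": [
    [[0,-0.5,0],[0,0,0],0],
    [[0,-1,0],[0,0,0],0],
    [[0,-1.5,0],[0,0,0],0],
    [[0,-2,0],[0,0,0],0]
  ]
}}

```text
t: 13.13
eef_pos: [0.549, -0.1986, 0.0434]
orientation: [[0.998, -0.061, -0.0], [-0.061, -0.998, 0.0], [-0.0, -0.0, -1.0]]
force: [0.5, -0.2, 0.2]
width: 0.001
```

Emit:
{"name": "arm_command", "arguments": {
  "targets": [
    [[0,-0.5,0],[0,0,0],0],
    [[0,-1,0],[0,0,0],0],
    [[0,-1.5,0],[0,0,0],0],
    [[0,-2,0],[0,0,0],0]
  ]
}}

```text
t: 13.47
eef_pos: [0.5491, -0.1968, 0.0434]
orientation: [[0.998, -0.061, -0.0], [-0.061, -0.998, 0.0], [-0.0, -0.0, -1.0]]
force: [-0.3, 0.4, -0.7]
width: 0.003
```

Emit:
{"name": "arm_command", "arguments": {
  "targets": [
    [[0,-0.5,0],[0,0,0],0],
    [[0,-1,0],[0,0,0],0],
    [[0,-1.5,0],[0,0,0],0],
    [[0,-2,0],[0,0,0],0]
  ]
}}

```text
t: 13.8
eef_pos: [0.5493, -0.1951, 0.0434]
orientation: [[0.998, -0.061, -0.0], [-0.061, -0.998, -0.001], [0.0, 0.001, -1.0]]
force: [-0.1, -1.8, -1.1]
width: -0.001
```

Emit:
{"name": "arm_command", "arguments": {
  "targets": [
    [[0,-0.5,0],[0,0,0],0],
    [[0,-1,0],[0,0,0],0],
    [[0,-1.5,0],[0,0,0],0],
    [[0,-2,0],[0,0,0],0]
  ]
}}

```text
t: 14.13
eef_pos: [0.5494, -0.1945, 0.0435]
orientation: [[0.998, -0.06, 0.0], [-0.06, -0.998, -0.003], [0.0, 0.003, -1.0]]
force: [-1.3, -6.1, -1.2]
width: -0.001
```

Emit:
{"name": "arm_command", "arguments": {
  "targets": [
    [[0,-0.5,0],[0,0,0],0],
    [[0,-1,0],[0,0,0],0],
    [[0,-1.5,0],[0,0,0],0],
    [[0,-2,0],[0,0,0],0]
  ]
}}

```text
t: 14.47
eef_pos: [0.5495, -0.1921, 0.0434]
orientation: [[0.998, -0.061, 0.0], [-0.061, -0.998, -0.002], [0.0, 0.002, -1.0]]
force: [-1.2, -5.2, -1.5]
width: 0.001
```

Emit:
{"name": "arm_command", "arguments": {
  "targets": [
    [[0,-0.5,0],[0,0,0],0],
    [[0,-1,0],[0,0,0],0],
    [[0,-1.5,0],[0,0,0],0],
    [[0,-2,0],[0,0,0],0]
  ]
}}

```text
t: 14.8
eef_pos: [0.5497, -0.1884, 0.0434]
orientation: [[0.998, -0.061, 0.0], [-0.061, -0.998, 0.001], [-0.0, -0.001, -1.0]]
force: [-1.3, -2.4, -0.6]
width: 0.002
```

Emit:
{"name": "arm_command", "arguments": {
  "targets": [
    [[0,-0.5,0],[0,0,0],0],
    [[0,-1,0],[0,0,0],0],
    [[0,-1.5,0],[0,0,0],0],
    [[0,-2,0],[0,0,0],0]
  ]
}}

```text
t: 15.13
eef_pos: [0.5498, -0.1862, 0.0434]
orientation: [[0.998, -0.061, -0.0], [-0.061, -0.998, 0.001], [-0.0, -0.001, -1.0]]
force: [-0.5, -0.4, -0.7]
width: 0.001
```

Emit:
{"name": "arm_command", "arguments": {
  "targets": [
    [[0,-0.5,0],[0,0,0],0],
    [[0,-1,0],[0,0,0],0],
    [[0,-1.5,0],[0,0,0],0],
    [[0,-2,0],[0,0,0],0]
  ]
}}

```text
t: 15.47
eef_pos: [0.5498, -0.1845, 0.0433]
orientation: [[0.998, -0.061, -0.0], [-0.061, -0.998, 0.0], [-0.0, -0.0, -1.0]]
force: [-0.1, 0.0, 0.3]
width: -0.001
```

Emit:
{"name": "arm_command", "arguments": {
  "targets": [
    [[0,-0.5,0],[0,0,0],0],
    [[0,-1,0],[0,0,0],0],
    [[0,-1.5,0],[0,0,0],0],
    [[0,-2,0],[0,0,0],0]
  ]
}}

```text
t: 15.8
eef_pos: [0.55, -0.1828, 0.0434]
orientation: [[0.998, -0.061, 0.0], [-0.061, -0.998, 0.0], [-0.0, -0.0, -1.0]]
force: [-0.1, 0.2, 0.0]
width: 0.001
```

Emit:
{"name": "arm_command", "arguments": {
  "targets": [
    [[0,-0.5,0],[0,0,0],0],
    [[0,-1,0],[0,0,0],0],
    [[0,-1.5,0],[0,0,0],0],
    [[0,-2,0],[0,0,0],0]
  ]
}}

```text
t: 16.13
eef_pos: [0.5501, -0.1808, 0.0434]
orientation: [[0.998, -0.061, -0.0], [-0.061, -0.998, 0.0], [-0.0, -0.0, -1.0]]
force: [0.2, 0.0, -0.5]
width: 0.004
```

Emit:
{"name": "arm_command", "arguments": {
  "targets": [
    [[0,-0.5,0],[0,0,0],0],
    [[0,-1,0],[0,0,0],0],
    [[0,-1.5,0],[0,0,0],0],
    [[0,-2,0],[0,0,0],0]
  ]
}}

```text
t: 16.47
eef_pos: [0.5502, -0.1799, 0.0434]
orientation: [[0.998, -0.06, 0.0], [-0.06, -0.998, -0.002], [0.0, 0.002, -1.0]]
force: [-0.7, -5.1, -0.3]
width: 0.003
```

Emit:
{"name": "arm_command", "arguments": {
  "targets": [
    [[0,-0.5,0],[0,0,0],0],
    [[0,-1,0],[0,0,0],0],
    [[0,-1.5,0],[0,0,0],0],
    [[0,-2,0],[0,0,0],0]
  ]
}}

```text
t: 16.8
eef_pos: [0.5503, -0.1784, 0.0434]
orientation: [[0.998, -0.061, 0.0], [-0.061, -0.998, -0.002], [0.0, 0.002, -1.0]]
force: [-1.4, -4.9, -1.4]
width: -0.002
```

Emit:
{"name": "arm_command", "arguments": {
  "targets": [
    [[0,-0.5,0],[0,0,0],0],
    [[0,-1,0],[0,0,0],0],
    [[0,-1.5,0],[0,0,0],0],
    [[0,-2,0],[0,0,0],0]
  ]
}}

```text
t: 17.13
eef_pos: [0.5505, -0.1751, 0.0434]
orientation: [[0.998, -0.061, 0.0], [-0.061, -0.998, -0.0], [0.0, 0.0, -1.0]]
force: [-2.1, -3.1, -0.8]
width: -0.002
```

Emit:
{"name": "arm_command", "arguments": {
  "targets": [
    [[0,-0.5,0],[0,0,0],0],
    [[0,-1,0],[0,0,0],0],
    [[0,-1.5,0],[0,0,0],0],
    [[0,-2,0],[0,0,0],0]
  ]
}}

```text
t: 17.47
eef_pos: [0.5506, -0.1722, 0.0434]
orientation: [[0.998, -0.061, -0.0], [-0.061, -0.998, 0.001], [-0.0, -0.001, -1.0]]
force: [-0.7, -0.3, -0.1]
width: -0.001
```

Emit:
{"name": "arm_command", "arguments": {
  "targets": [
    [[0,-0.5,0],[0,0,0],0],
    [[0,-1,0],[0,0,0],0],
    [[0,-1,0],[0,0,0],0],
    [[0,-1,0],[0,0,0],0]
  ]
}}

```text
t: 17.8
eef_pos: [0.5507, -0.1713, 0.0434]
orientation: [[0.998, -0.061, -0.0], [-0.061, -0.998, 0.001], [-0.0, -0.001, -1.0]]
force: [0.0, -0.4, -0.3]
width: 0.001
```

Emit:
{"name": "arm_command", "arguments": {
  "targets": [
    [[0,-0.5,0],[0,0,0],0],
    [[0,-1,0],[0,0,0],0],
    [[0,-1.5,0],[0,0,0],0],
    [[0,-2,0],[0,0,0],0],
    [[0,-2.5,0],[0,0,0],0],
    [[0,-2.5,0],[0,0,0],0],
    [[0,-2.5,0],[0,0,0],0]
  ]
}}

```text
t: 18.38
eef_pos: [0.5508, -0.1693, 0.0433]
orientation: [[0.998, -0.061, -0.0], [-0.061, -0.998, 0.0], [-0.0, -0.0, -1.0]]
force: [-0.9, -0.1, 0.2]
width: 0.001
```

Emit:
{"name": "arm_command", "arguments": {
  "targets": [
    [[0,2,0],[0,0,0],0],
    [[0,5,0],[0,0,0],0],
    [[0,9,0],[0,0,0],0],
    [[0,15,0],[0,0,0],0],
    [[0,21,0],[0,0,0],0],
    [[0,27,0],[0,0,0],0],
    [[0,32,0],[0,0,0],0],
    [[0,35,0],[0,0,0],0]
  ]
}}

```text
t: 19.05
eef_pos: [0.5487, -0.2053, 0.0434]
orientation: [[0.998, -0.062, 0.0], [-0.062, -0.998, -0.0], [0.0, 0.0, -1.0]]
force: [-0.7, -0.0, -0.1]
width: -0.001
```

Run:
```python
from h import *
import cv2
fs=optics.grab_frame("scene");ft=optics.grab_frame("top")
v=[.5672,.1167,-.0619]
def cr(f,i,x,y):
    c=cv2.resize(i[y:y+60,x:x+66],None,fx=6,fy=6,interpolation=2)
    for q,col in((.0425,(255,0,0)),(.0575,(0,0,255)),(.0725,(0,255,0))):
        u=((proj(f,world(v,[(0,-.316+q,.085)]))[0]-[x,y]+.5)*6).astype(int); cv2.drawMarker(c,tuple(int(k) for k in u),col,0,12,1)
    return c
cv2.imwrite("pics/c6.png",np.hstack([cr(fs,fs["pixels"][:,:,::-1].copy(),165,235),cr(ft,ft["pixels"][:,:,::-1].copy(),340,190)]))
plan(*goal(.459,.0385,.20,.15))
```

```text
shift mm [-104.6 -237.5 -156.7] turn [ 0.0002  0.1498 -0.0007] t 19.15 F [0.47 0.36 0.36]
```

View pics/c6.png

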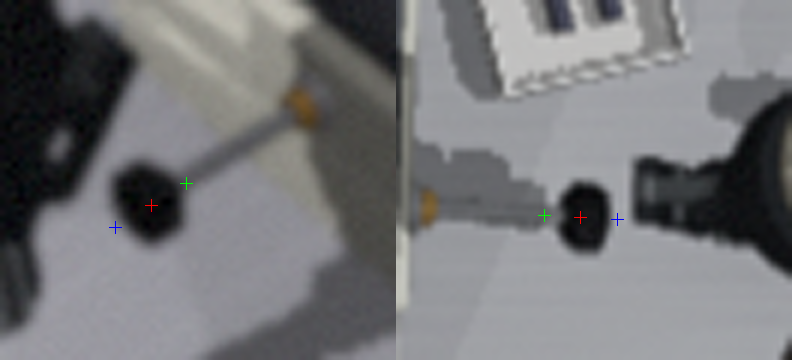

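Emit:
{"name": "arm_command", "arguments": {
  "targets": [
    [[0,0,-25],[0,0,0],0],
    [[0,0,-60],[0,0,0],0],
    [[0,0,-100],[0,0,0],0],
    [[0,0,-140],[0,0,0],0],
    [[-12,-28,-157],[0,0,0],0],
    [[-28,-65,-157],[0,0,0],0],
    [[-44,-102,-157],[0,0.05,0],0],
    [[-60,-138,-157],[0,0.1,0],0]
  ]
}}

```text
t: 19.82
eef_pos: [0.4977, -0.0616, 0.2013]
orientation: [[0.993, -0.062, 0.104], [-0.062, -0.998, -0.006], [0.104, -0.001, -0.995]]
force: [1.1, 0.4, 0.8]
width: 0.001
```

Run:
```python
from h import *
p,R=goal(0,0,0,.15); K=np.array([.459,.0382,.087])
plan(K+R[:,2]*(.027-.06),R)
```

```text
shift mm [-58.  -97.1  76.1] turn [-0.0006  0.046  -0.0008] t 19.8167 F [1.11 0.44 0.76]
```

Emit:
{"name": "arm_command", "arguments": {
  "targets": [
    [[-15,-25,0],[0,0.02,0],0],
    [[-32,-55,0],[0,0.04,0],0],
    [[-48,-80,0],[0,0.048,0],0],
    [[-54,-94,20],[0,0.048,0],0],
    [[-57,-97,45],[0,0.048,0],0],
    [[-58,-97,68],[0,0.048,0],0],
    [[-58,-97,76],[0,0.048,0],0],
    [[-58,-97,76],[0,0.048,0],0]
  ]
}}

```text
t: 20.48
eef_pos: [0.4507, 0.0373, 0.1167]
orientation: [[0.988, -0.061, 0.142], [-0.06, -0.998, -0.009], [0.142, 0.0, -0.99]]
force: [-0.3, 0.0, -0.3]
width: -0.0
```

Emit:
{"name": "arm_command", "arguments": {
  "targets": [
    [[0,0,0],[0,0,0],0],
    [[0,0,0],[0,0,0],0],
    [[0,0,0],[0,0,0],0]
  ]
}}

```text
t: 20.73
eef_pos: [0.4548, 0.0367, 0.1206]
orientation: [[0.987, -0.062, 0.15], [-0.061, -0.998, -0.009], [0.151, -0.0, -0.989]]
force: [-0.1, 0.3, -0.5]
width: -0.006
```

Run:
```python
from h import *
p,R=goal(0,0,0,.15); K=np.array([.459,.0382,.087])
plan(K+R[:,2]*(.027-.03),R)
import cv2
fs=optics.grab_frame("scene");ft=optics.grab_frame("top");s=readout.state();p=np.array(s["eef_pos"]);tz=np.array(s["orientation"])[:,2];print(p)
def cr(f,x,y):
    c=cv2.convertScaleAbs(cv2.resize(f["pixels"][y:y+66,x:x+66,::-1],None,fx=6,fy=6,interpolation=2),alpha=1.4)
    for q,col in((p,(0,0,255)),(p-.027*tz,(0,255,0)),(K,(255,0,0))):
        u=((proj(f,[q])[0]-[x,y]+.5)*6).astype(int); cv2.drawMarker(c,tuple(int(k) for k in u),col,0,12,1)
    return c
cv2.imwrite("pics/c7.png",np.hstack([cr(fs,195,165),cr(ft,265,225)]))
```

```text
shift mm [-1.  -1.7 30.8] turn [-0.0002 -0.0011 -0.0004] t 20.7333 F [-0.12  0.28 -0.52]
[0.45437818 0.03674919 0.12026701]
```

View pics/c7.png

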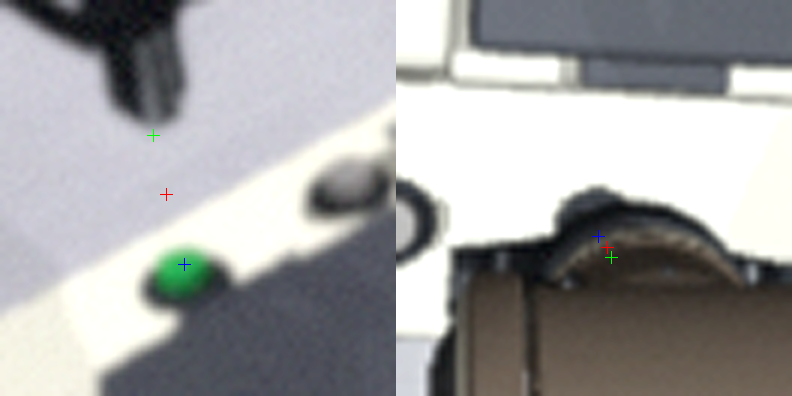

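Emit:
{"name": "arm_command", "arguments": {
  "targets": [
    [[0,-1,8],[0,0,0],0],
    [[-1,-2,18],[0,0,0],0],
    [[-1,-2,28],[0,0,0],0],
    [[-1,-2,38],[0,0,0],0],
    [[-1,-2,46],[0,0,0],0],
    [[-1,-2,51],[0,0,0],0],
    [[-1,-2,54],[0,0,0],0],
    [[-1,-2,54],[0,0,0],0]
  ]
}}

```text
t: 21.5
eef_pos: [0.4596, 0.0386, 0.0643]
orientation: [[0.988, -0.061, 0.145], [-0.061, -0.998, -0.009], [0.145, 0.0, -0.989]]
force: [0.5, -0.6, 0.1]
width: -0.001
```

Emit:
{"name": "arm_command", "arguments": {
  "targets": [
    [[0,0,0.7],[0,0,0],0],
    [[0,0,1.3],[0,0,0],0],
    [[0,0,2],[0,0,0],0]
  ]
}}

```text
t: 21.75
eef_pos: [0.4611, 0.0385, 0.0639]
orientation: [[0.987, -0.061, 0.148], [-0.061, -0.998, -0.009], [0.149, -0.0, -0.989]]
force: [0.1, 0.8, 0.1]
width: -0.0
```

Emit:
{"name": "arm_command", "arguments": {
  "targets": [
    [[0,0,0.7],[0,0,0],0],
    [[0,0,1.3],[0,0,0],0],
    [[0,0,2],[0,0,0],0]
  ]
}}

```text
t: 22.0
eef_pos: [0.461, 0.0386, 0.0616]
orientation: [[0.987, -0.061, 0.148], [-0.061, -0.998, -0.009], [0.148, -0.0, -0.989]]
force: [0.2, -0.3, 0.1]
width: -0.003
```

Emit:
{"name": "arm_command", "arguments": {
  "targets": [
    [[0,0,0.7],[0,0,0],0],
    [[0,0,1.3],[0,0,0],0],
    [[0,0,2],[0,0,0],0]
  ]
}}

```text
t: 22.25
eef_pos: [0.4612, 0.0385, 0.0595]
orientation: [[0.987, -0.061, 0.147], [-0.061, -0.998, -0.009], [0.148, -0.0, -0.989]]
force: [-0.8, 0.2, -0.0]
width: -0.001
```

Emit:
{"name": "arm_command", "arguments": {
  "targets": [
    [[0,0,0.7],[0,0,0],0],
    [[0,0,1.3],[0,0,0],0],
    [[0,0,2],[0,0,0],0]
  ]
}}

```text
t: 22.5
eef_pos: [0.4614, 0.0385, 0.0574]
orientation: [[0.987, -0.061, 0.147], [-0.061, -0.998, -0.009], [0.147, -0.0, -0.989]]
force: [1.2, -0.2, 0.3]
width: -0.001
```

Emit:
{"name": "arm_command", "arguments": {
  "targets": [
    [[0,0,0.5],[0,0,0],0],
    [[0,0,1],[0,0,0],0],
    [[0,0,1],[0,0,0],0]
  ]
}}

```text
t: 22.75
eef_pos: [0.4615, 0.0385, 0.0564]
orientation: [[0.987, -0.061, 0.147], [-0.06, -0.998, -0.009], [0.147, 0.0, -0.989]]
force: [-0.5, -0.2, 0.0]
width: 0.001
```

Emit:
{"name": "arm_command", "arguments": {
  "targets": [
    [[0,0,0.5],[0,0,0],0],
    [[0,0,1],[0,0,0],0],
    [[0,0,1],[0,0,0],0]
  ]
}}

```text
t: 23.0
eef_pos: [0.4617, 0.0385, 0.0554]
orientation: [[0.987, -0.061, 0.147], [-0.061, -0.998, -0.009], [0.147, -0.0, -0.989]]
force: [0.5, -0.6, 0.5]
width: 0.0
```

Emit:
{"name": "arm_command", "arguments": {
  "targets": [
    [[0,0,0.5],[0,0,0],0],
    [[0,0,1],[0,0,0],0],
    [[0,0,1],[0,0,0],0]
  ]
}}

```text
t: 23.25
eef_pos: [0.4619, 0.0385, 0.0546]
orientation: [[0.987, -0.061, 0.147], [-0.061, -0.998, -0.009], [0.147, -0.0, -0.989]]
force: [-0.7, 0.4, 2.2]
width: -0.002
```

Emit:
{"name": "arm_command", "arguments": {
  "targets": [
    [[0,0,0.5],[0,0,0],0],
    [[0,0,1],[0,0,0],0],
    [[0,0,1],[0,0,0],0]
  ]
}}

```text
t: 23.5
eef_pos: [0.4621, 0.0385, 0.0536]
orientation: [[0.987, -0.061, 0.147], [-0.06, -0.998, -0.009], [0.148, 0.0, -0.989]]
force: [-0.6, 0.6, 1.3]
width: -0.001
```

Emit:
{"name": "arm_command", "arguments": {
  "targets": [
    [[0,0,0.5],[0,0,0],0],
    [[0,0,1],[0,0,0],0],
    [[0,0,1],[0,0,0],0]
  ]
}}

```text
t: 23.75
eef_pos: [0.4622, 0.0385, 0.0526]
orientation: [[0.987, -0.061, 0.147], [-0.061, -0.998, -0.009], [0.148, -0.0, -0.989]]
force: [-0.8, 0.9, 2.3]
width: 0.002
```

Emit:
{"name": "arm_command", "arguments": {
  "targets": [
    [[0,0,0.5],[0,0,0],0],
    [[0,0,1],[0,0,0],0],
    [[0,0,1],[0,0,0],0]
  ]
}}

```text
t: 24.0
eef_pos: [0.4623, 0.0384, 0.0516]
orientation: [[0.987, -0.061, 0.147], [-0.06, -0.998, -0.009], [0.147, -0.0, -0.989]]
force: [-0.8, 0.4, 3.0]
width: -0.002
```

Emit:
{"name": "arm_command", "arguments": {
  "targets": [
    [[0,0,0.5],[0,0,0],0],
    [[0,0,1],[0,0,0],0],
    [[0,0,1],[0,0,0],0]
  ]
}}

```text
t: 24.25
eef_pos: [0.4625, 0.0385, 0.0506]
orientation: [[0.987, -0.061, 0.147], [-0.06, -0.998, -0.009], [0.147, -0.0, -0.989]]
force: [-1.5, 1.0, 3.1]
width: 0.0
```

Emit:
{"name": "arm_command", "arguments": {
  "targets": [
    [[0,0,0.5],[0,0,0],0],
    [[0,0,1],[0,0,0],0],
    [[0,0,1],[0,0,0],0]
  ]
}}

```text
t: 24.5
eef_pos: [0.4626, 0.0384, 0.0502]
orientation: [[0.987, -0.061, 0.147], [-0.06, -0.998, -0.009], [0.147, 0.0, -0.989]]
force: [-4.1, 0.0, 9.0]
width: -0.003
```

Emit:
{"name": "arm_command", "arguments": {
  "targets": [
    [[0,0,-2],[0,0,0],0],
    [[0,0,-6],[0,0,0],0],
    [[0,0,-14],[0,0,0],0],
    [[0,0,-28],[0,0,0],0],
    [[0,0,-45],[0,0,0],0],
    [[0,0,-62],[0,0,0],0],
    [[0,0,-75],[0,0,0],0],
    [[0,0,-80],[0,0,0],0]
  ]
}}

```text
t: 25.17
eef_pos: [0.4521, 0.0392, 0.131]
orientation: [[0.987, -0.061, 0.151], [-0.06, -0.998, -0.009], [0.151, -0.0, -0.988]]
force: [0.9, -0.5, 0.0]
width: -0.003
```

Emit:
{"name": "arm_command", "arguments": {
  "targets": [
    [[0,0,0],[0,0,0],0],
    [[0,0,0],[0,0,0],0],
    [[0,0,0],[0,0,0],0],
    [[0,0,0],[0,0,0],0],
    [[0,0,0],[0,0,0],0],
    [[0,0,0],[0,0,0],0]
  ]
}}

```text
t: 25.67
eef_pos: [0.4503, 0.0391, 0.1279]
orientation: [[0.987, -0.061, 0.146], [-0.061, -0.998, -0.009], [0.146, 0.0, -0.989]]
force: [-0.3, -0.4, -0.1]
width: 0.003
```

Run:
```python
from h import *
import cv2
fs=optics.grab_frame("scene");v=[.5672,.1167,-.0619]
i=fs["pixels"][:,:,::-1].copy()
for P in(world(v,[(0,-.2585,.085)]),[[.459,.0382,.087]]):
    cv2.drawMarker(i,tuple(int(k) for k in proj(fs,P)[0].round()),(0,0,255),0,5,1)
cv2.imwrite("pics/c8.png",cv2.resize(i[165:365,120:380],None,fx=3,fy=3,interpolation=2))
s=readout.state();print(s["eef_pos"],s["force"])
d=cv2.absdiff(fs["pixels"][:,:,::-1],cv2.imread("pics/scene0.png")).max(2)
for n,(x,y,w,h) in dict(vial=(143,325,20,30),stand=(118,245,45,42),dish=(192,300,62,48)).items(): print(n,d[y:y+h,x:x+w].mean().round(1))
```

```text
[0.45045137 0.03913869 0.128119  ] [-0.04395933  0.21731754 -0.32366693]
vial 3.8
stand 18.7
dish 4.9
```

View pics/c8.png

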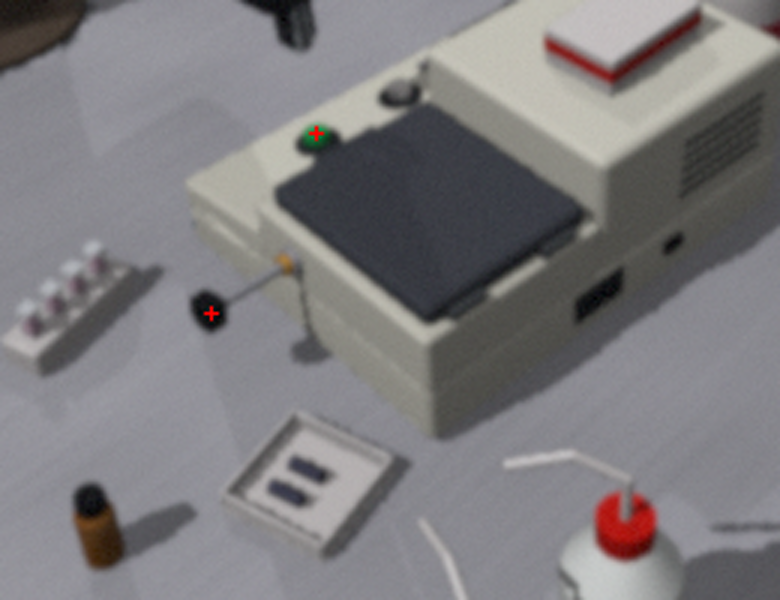

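```bash
python3 -c "
from cell import order
print(order.close_job())"
```

```text
the job is handed in; nothing more can be done
None
```

I pushed the rod into its third click with the shut fingertips, without gripping it, then pressed the green key fully down and let it up. The job is handed in at about 26 s on the robot's clock, and no verdict came back.

**Clicks:** The push force rose to about 6, 6 and 5 N at the start of the three climbs and faded at each crest. I stopped just after the third crest and backed off. In both cameras the knob then sat on the position worked out for the third click, and it still did in the last picture.

**Green key:** It met the finger, travelled about 5 mm and bottomed out at about 9–10 N. In the last picture it is up again and the arm is clear of it.

**White key and loose things:** The white key was never approached. In the last picture the vial, weighing dish and carton look undisturbed. I did not check the bottle, rack and marker again, but the arm never went near them.

**What disagreed:**
- **Fingertip height:** The shut fingertips end about 27–30 mm above the reported TCP. Because of this my first approach rubbed over the top edge of the knob at about 2–3 N. I saw it in the pictures and backed off with the rod apparently unmoved. I then allowed for the offset in both the push and the key press.
- **Cuvette stand:** Comparing the first and last pictures gave a larger difference there (18.7, against about 4 for the vial and dish). I put that down to the arm's shadow in the first picture, since nothing came near the stand, but I did not measure its position again.

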